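# Put the folding probe thermometer away in its press-to-release case

## Robot

A 6-joint arm with a two-finger parallel gripper is mounted at the origin on a cart in front of the work surface, level with it; the furniture and walls round the work are solid. World frame = base frame: x ahead of the robot, y to its left, z up, the work surface at z = 0. Lengths are in mm, angles in rad, forces in N, time in s.
With the tool pointing down it reaches from about 325 to 900 mm from the base axis. Payload 6.1 kg.
Tool frame: the origin (TCP) lies midway between the tips of the shut fingers; the grasp point (between the pads) lies 19 mm behind it; z points along the fingers, y is the line along which they close (so a half turn about z gives the same grasp; the last joint's range is limited). The gripper opens to 85 mm and grips with 20 to 120 N. Pads are 22 mm wide; open, the fingers measure 114 mm over their backs; the gripper's body (76 mm by 85 mm) begins 54 mm behind the grasp point. The pads swing forward as they close: fully open they stand 13 mm farther back than shut.
Start: joints at [1.064, 0.22, 1.526, -0, 1.395, -0.126], TCP at [232.287, 580.223, 231.3] pointing down, gripper open.
Joint ranges: [-2.98, 2.98], [-0.91, 2.08], [0.09, 2.57], [-1.24, 4.39], [0.2, 2.65], [-2.68, 2.68]. Speed limits (rad/s): [2.57, 2.57, 3.01, 3.14, 3.14, 3.14].

## Interface

Orientations are given as a unit quaternion [w, x, y, z].
In Python, from bench import observe, get_image, get_calibration, hand_in gives the robot as it stands.
- The arm moves only by the shell command python3 -m handwheel 'ROWS' [FORCE]. ROWS is JSON, a list of rows, each a list of 7 numbers: the turn, a rotation vector about the tool's x, y, z in units of 5 degrees (1.0 is 5 degrees), then the shift along the tool's x, y, z in units of 60 mm (1.0 is 60 mm), then the closure, from 0 (fully open) to 1 (shut). A call has 1 to 10 rows; each row shifts and turns the commanded pose from where the row before left it, along the tool's axes as they then stand; what a row does not reach is not made up. A row lasts 1/8 s, in which the tool goes at most 62.5 mm and 10.7 degrees, less where a joint would pass 70% of its speed; a pose out of reach is approached as far as the arm can. A call is refused whole if a number of a shift passes 1 or a number of a turn 1, either way. A call with a gripper value outside its range is refused whole. The fingers move at their own pace and stop on an object; FORCE is the grip in N (left out, the last holds). Time passes only in rows, so rows that do not move let the fingers close. It gives the time, the measured TCP pose, the force, the opening and the grip force at its end, in the units of the state.
- observe(): the state, without advancing time (a new reading comes with each control period).
- get_image(name): name is "scene" or "top"; returns the picture (384x512x3 uint8, red, green, blue); there is no depth.
- get_calibration(name): a dict with "vertical_fov" (degrees; the focal length in pixels is half the picture's height over the tangent of half this angle, whatever the lens; pixels are square), "cx", "cy" (the principal point, pixels), "rvec" (rotation vector, rad) and "tvec" (3), from world to camera coordinates, as OpenCV has them. Camera axes: x right, y down, z forward; pixel columns grow to the right and rows downward; lengths in mm; the calibration is good to about 2 mm. A picture is of the moment at which its call begins. get_calibration takes no time and is no camera call.
- hand_in(): hands the job in; it is judged then, once.
The state is a dict: "time": time; "joint_positions": joint angles; "dq": joint speeds; "tau": joint torques, N m; "eef_pos": TCP position; "tool_rot": TCP orientation; "wrist_force": force on the tool from outside, world axes, zero at the start; "moment": the same for the moment, N m; "width": finger opening in mm; "grasp_force": force on a finger pad.
Only numpy, scipy, OpenCV 4.12 (cv2) and the standard library are available. Lean on these libraries where they do the work, as an engineer would, in place of code of your own. Each camera call takes 0.05 s, during which the arm holds its last target. There are 200 camera calls.

## Task

Put the red probe thermometer away: fold its steel probe fully in along the handle and lay it flat, display up, in its grey case without dropping it. The case's white sliding cover is locked: the orange tab in it has to be held pressed down while the cover is slid fully open, and at the end the cover must be fully home again with the tab sprung up into its lock. Press and push the case gently (25 N at most), leave the case about where it stands, and do not disturb the other things on the worktop.

Things in the scene. Friction and masses are not known exactly. Their poses are not given: they have to be found in the camera images.
- case: grey plastic case, loose on rubber feet, about 1 kg with cover, right of the hob. Origin: centre of its underside; x runs along its 206 mm length, away from the robot, the way the cover opens; y across its 108 mm width; z up. Side walls end in inward lips 86 mm apart (y -43 to 43 mm), lip tops z = 46, undersides 41 mm; the white cover runs under them, its top at z = 40 mm
- case_floor (a point): middle of the case's inside floor, 8 mm above its underside. The inside is 194 mm long (case x -97 to 97 mm); the near end wall (x -103 to -97 mm) is as high as the lips, 46 mm; at the far end the cover passes out over a lower wall. With the cover fully open the mouth reaches from x = -97 to 53 mm
- cover (a joint): sliding cover, captive in its grooves: 0 = home against a stop, grows to 0.150 m (stop) as it slides along the case's +x; open, it sticks out past the case's far end, at z = 34 to 40 mm. Locked, it has only 2 mm of play; unlocked, about 4 N move it (starting peaks to 8 N). Pushed at 6 to 12 N the case itself starts to slide on the worktop (more while pressed down)
- tab (a joint): orange spring-loaded release tab in the cover: 0 = up, 0.006 m = fully down (stop); 3 N start it, 10.5 N free it, 12 N hold it fully down. Up, its side teeth lock in notches of the lips; 0.005 m down they clear; pulling sooner jams them. With the cover open they run under the lips, tab 0.0045 m down; let go within 2 mm of home it springs up and locks. Over 25 N would crack it
- tab_pad (a point): centre of the upper face of the tab's dished pad; moves with tab and cover. With tab up and cover shut: [-61.5, 0, 45] mm in the case's frame. The pad is 47 mm wide (case y); along case x the dish is 40 mm long between two rims, 5 mm thick and 5 mm above the pad, against which a fingertip can push either way
- thermometer: folding thermometer, loose, 0.17 kg: red handle 128 mm long (own x) x 28 mm wide (own y) x 20 mm high, lying display up on the worktop left of the hob. Origin: centre of its underside; z up. The groove for the probe runs along its +y side. It can be gripped across its width at its middle, over the folded probe
- probe (a joint): steel probe on a hinge with an upright axis through x = -54, y = 10.5 mm of the thermometer: 0 = folded, along the handle's +x in its groove; grows counter-clockwise seen from above, to 3 rad; at angle q it points along (cos q, sin q). The hinge is light (8 mN m of friction) and stays where left: one finger can push the probe shut while the handle lies on the worktop
- probe_tip (a point): tip of the probe, 105 mm from the hinge axis; the probe is a round rod 4 to 7 mm thick whose centre line is 10 mm above the worktop as the thermometer lies there. The way from the thermometer to the case leads past the hob, whose grates stand 42 mm above the worktop and over which an extractor hood hangs 0.65 m up: keep the arm low and drawn in there
- egg_timer: red and white mechanical egg timer, 63 mm wide, 53 mm high, standing to the right of the case. Bystander: leave it alone
- espresso_cup: small white espresso cup with a handle, 62x92 mm, 51 mm high, right of the case, farther back than the egg timer. Bystander: leave it alone
- salt_shaker: glass salt shaker, 44 mm across, 90 mm high, at the left, beyond the thermometer, before the cork trivet. Bystander: leave it alone

How it is judged (in metres and radians):
On the way, in this order (a step that is already met when the one before it is completed fails the run):
1. the cover is unlocked and slid open (value of joint cover above 0.135 m), for 0.1 s.
2. the thermometer, its probe folded in, lies flat in the open case (x of thermometer in the frame of case between -0.04 and 0.04 m and y of thermometer in the frame of case between -0.035 and 0.035 m and z of thermometer in the frame of case between 0.004 and 0.014 m and angle between thermometer's own z axis and vertical below 0.15 rad and value of joint probe below 0.12 rad and value of joint cover above 0.03 m), for 0.2 s.
At the end, for the whole second after the job is handed in: the thermometer lies flat, display up (within 0.15 rad), in the case with its origin within 40 mm lengthways and 35 mm sideways of the case's middle and its probe folded in (below 0.12 rad); the cover is home (below 3.5 mm) and the tab has sprung up (below 1.5 mm); everything at rest (x of thermometer in the frame of case between -0.04 and 0.04 m and y of thermometer in the frame of case between -0.035 and 0.035 m and z of thermometer in the frame of case between 0.004 and 0.014 m and angle between thermometer's own z axis and vertical below 0.15 rad and value of joint probe below 0.12 rad and value of joint cover below 0.0035 m and value of joint tab below 0.0015 m and angle between case's own z axis and vertical below 0.05 rad and linear speed of each of thermometer, case below 0.02 m/s); the robot touches nothing.
It fails at once if the case, its cover or its tab is pressed or pushed with more than 25 N (contact force between the fingers and case above 25 N).
It fails at once if the thermometer is dropped (falling free of the fingers faster than 0.75 m/s, a drop of about 30 mm) (linear speed of thermometer above 0.75 m/s and contact force between the fingers and thermometer below 0.1 N).
It fails at once if the case is shoved more than 60 mm from its place, or tipped (distance of case from where it was at the start of the episode above 0.06 m or angle between case's own z axis and vertical above 0.2 rad).
It fails at once if a bystander is moved by more than 25 mm (distance of any of egg_timer, espresso_cup, salt_shaker from where it was at the start of the episode above 0.025 m).
It also fails if it takes over 72 s, if anything falls off the work surface, if the arm or the gripper's body presses on something with over 40 N, if the wrist force passes 120 N, or if a joint passes its speed limit or range.

## Working session

There is one attempt and no reset: what is moved stays moved. The work goes in short steps, Python scripts to look and compute and a shell command to move; the robot and the scene stay as the last step left them, time stands still between calls to the robot, and variables do not carry over. Pictures are saved under pics/ and viewed, at most 10 in all, crops included, and the job is handed in when it is done.

```bash
ls; mkdir -p pics
python3 - <<'E'
from bench import *
import cv2,numpy as np
print(observe())
for n in("scene","top"):
    im=get_image(n); cv2.imwrite(f"pics/{n}0.png",im[:,:,::-1]); print(n,get_calibration(n))
a=[cv2.imread(f"pics/{n}0.png") for n in("scene","top")]
E
```

```text
pics
{'time': 0.0, 'joint_positions': array([ 1.06389866e+00,  2.21245307e-01,  1.52762529e+00, -4.12915473e-05,
        1.39470228e+00, -1.26039992e-01]), 'dq': array([ 0.00175051,  0.00078449, -0.00099237,  0.00104826, -0.00017814,
       -0.00063723]), 'tau': array([ 2.45912352e-04, -4.96874285e+01, -3.89417231e+01, -1.55877738e-04,
        1.05886400e-02, -7.94008400e-06]), 'eef_pos': array([232.00335336, 579.68154883, 230.17986436]), 'tool_rot': array([-2.88820352e-04,  1.89276333e-01,  9.81923362e-01, -9.47263806e-04]), 'wrist_force': array([0.07429663, 0.42890136, 0.14797425]), 'moment': array([ 0.0184151 , -0.00285308, -0.06725674]), 'grasp_force': 0.0, 'width': 85.48496829430206}
scene {'vertical_fov': 46.32690419883573, 'cx': 263.3684800299056, 'cy': 188.51205772916592, 'rvec': array([ 2.16647172, -1.16752393,  0.46560936]), 'tvec': array([-342.75494882,  386.42098489, 1085.04297801])}
top {'vertical_fov': 44.47504407508831, 'cx': 257.2996927940597, 'cy': 194.77328155854818, 'rvec': array([ 2.21337829, -2.18872073,  0.0757023 ]), 'tvec': array([ -45.24052438,  563.34328313, 1502.12878731])}
```

View pics/scene0.png

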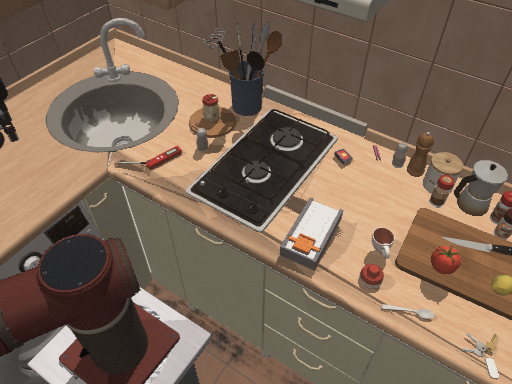

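View pics/top0.png

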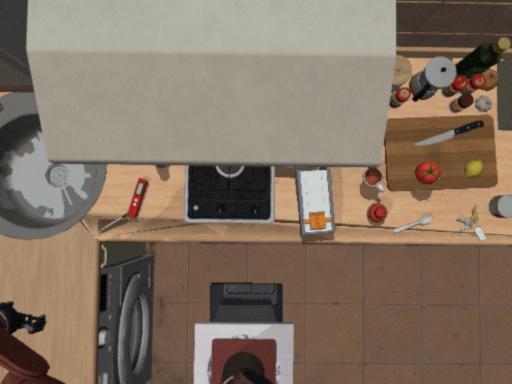

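The scene view shows the thermometer handle at about (164,157) with its probe to (115,163), and the case at (312,233) with its tab at (305,243). In the top view the handle runs from (141,180) to (133,217), the probe goes to (100,235), the case is at (316,202) and the tab at (317,220).

```bash
cat > h.py <<'E'
from bench import *
import cv2,numpy as np
def cam(n):
    c=get_calibration(n); f=192/np.tan(np.radians(c["vertical_fov"])/2)
    K=np.array([[f,0,c["cx"]],[0,f,c["cy"]],[0,0,1]]); R=cv2.Rodrigues(c["rvec"])[0]
    return K,R,np.array(c["tvec"])
def ray(n,p):
    K,R,t=cam(n); d=R.T@np.linalg.inv(K)@[p[0],p[1],1]; return -R.T@t,d/np.linalg.norm(d)
def onz(n,p,z):
    o,d=ray(n,p); return (o+d*(z-o[2])/d[2])
def tri(p1,p2):
    A=np.zeros((3,3));b=np.zeros(3);rs=[ray("scene",p1),ray("top",p2)]
    for o,d in rs:
        M=np.eye(3)-np.outer(d,d);A+=M;b+=M@o
    X=np.linalg.solve(A,b);return X,max(np.linalg.norm((np.eye(3)-np.outer(d,d))@(X-o)) for o,d in rs)
def proj(n,X):
    K,R,t=cam(n);p=K@(R@np.array(X)+t);return p[:2]/p[2]
def blob(im,lo,hi,roi):
    h=cv2.cvtColor(im,cv2.COLOR_RGB2HSV);m=cv2.inRange(h,np.array(lo),np.array(hi))
    k=np.zeros_like(m);x0,y0,x1,y1=roi;k[y0:y1,x0:x1]=m[y0:y1,x0:x1]
    n,l,s,c=cv2.connectedComponentsWithStats(k);
    i=1+np.argmax(s[1:,4]);return (l==i).astype(np.uint8),s[i],c[i]
E
python3 - <<'E'
from h import *
I={n:cv2.imread(f"pics/{n}0.png")[:,:,::-1].copy() for n in("scene","top")}
R=np.set_printoptions(precision=1,suppress=True)
def rect(m):
    r=cv2.minAreaRect(np.argwhere(m)[:,::-1].astype(np.float32));return r,cv2.boxPoints(r)
for nm,lo,hi,rois in[("tab",(5,150,150),(22,255,255),{"scene":(285,225,325,260),"top":(300,205,335,235)}),
  ("red",(0,130,60),(6,255,255),{"scene":(140,140,190,175),"top":(120,170,155,225)})]:
    C={}
    for n in I:
        m,s,c=blob(I[n],lo,hi,rois[n]);r,b=rect(m);C[n]=c;print(nm,n,s,c,r);print(b.round(1).tolist())
    print(nm,tri(C["scene"],C["top"]))
# crops
a=cv2.resize(I["top"][160:250,80:160],None,fx=5,fy=5,interpolation=cv2.INTER_CUBIC)
b=cv2.resize(I["top"][160:250,285:355],None,fx=5,fy=5,interpolation=cv2.INTER_CUBIC)
cv2.imwrite("pics/crop0.png",np.hstack([a,b])[:,:,::-1])
E
```

```text
tab scene [288 234  32  18 264] [303.6 243.1] ((303.7413635253906, 242.3965606689453), (33.239463806152344, 14.298541069030762), 21.801406860351562)
[[285.70001220703125, 242.89999389648438], [291.0, 229.60000610351562], [321.79998779296875, 241.89999389648438], [316.5, 255.1999969482422]]
tab top [303 213  29  16 251] [317.  220.2] ((317.0, 220.5), (15.0, 28.0), 90.0)
[[303.0, 213.0], [331.0, 213.0], [331.0, 228.0], [303.0, 228.0]]
tab (array([ 483.4, -227.7,   46. ]), np.float64(0.780927140336268))
red scene [145 146  36  24 277] [162.3 158.1] ((163.12164306640625, 157.229736328125), (9.149805068969727, 37.53499221801758), 62.10273361206055)
[[144.39999389648438, 162.0], [177.60000610351562, 144.39999389648438], [181.8000030517578, 152.5], [148.6999969482422, 170.10000610351562]]
red top [126 178  21  40 259] [136.3 199.6] ((136.5500030517578, 197.34999084472656), (9.486830711364746, 39.528465270996094), 18.43494987487793)
[[125.80000305175781, 214.60000610351562], [138.3000030517578, 177.10000610351562], [147.3000030517578, 180.10000610351562], [134.8000030517578, 217.60000610351562]]
red (array([543.9, 351.2,  12.7]), np.float64(0.08173376297049038))
```

View pics/crop0.png

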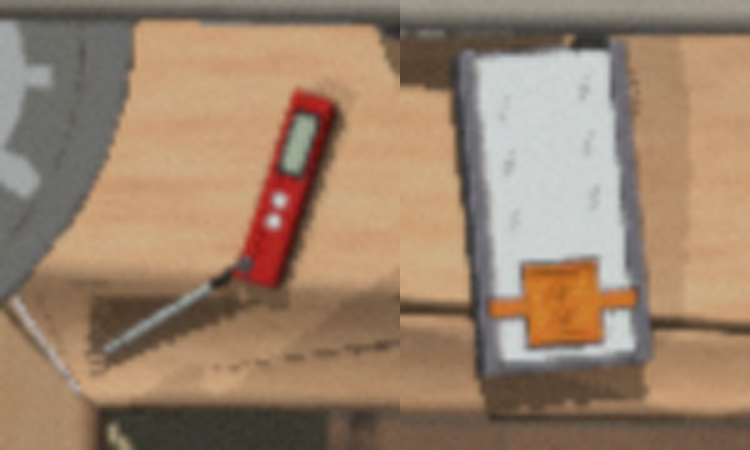

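Run:
```python
from h import *
np.set_printoptions(precision=1,suppress=True)
T=lambda u,v:(80+(u+.5)/5-.5,160+(v+.5)/5-.5)
C=lambda u,v:(285+(u-400+.5)/5-.5,160+(v+.5)/5-.5)
tc=[onz("top",T(*p),20) for p in[(293,92),(338,100),(277,288),(233,280)]]
print("handle corners",np.array(tc),np.mean(tc,0))
d=tc[0]+tc[1]-tc[2]-tc[3];print("th yaw",np.degrees(np.arctan2(d[1],d[0])),np.linalg.norm(d)/2)
print("hinge",onz("top",T(243,265),15),"tip",onz("top",T(95,355),10))
for a,b in[((475,55),(498,362)),((612,48),(638,358)),((460,55),(488,372)),((626,42),(651,358))]:
    A,B=onz("top",C(*a),46),onz("top",C(*b),46);d=A-B;print(A,B,np.degrees(np.arctan2(d[1],d[0])))
pl=[onz("top",C(*p),48) for p in[(524,264),(597,259),(605,341),(530,348)]];print("pad",np.array(pl),np.mean(pl,0))
I=cv2.imread("pics/scene0.png")
a=cv2.resize(I[130:190,100:200],None,fx=4,fy=4,interpolation=cv2.INTER_CUBIC)
b=cv2.resize(I[190:290,270:400],None,fx=4,fy=4,interpolation=cv2.INTER_CUBIC)
o=np.zeros((640,520,3),np.uint8);o[:240,:400]=a;o[240:640]=b;cv2.imwrite("pics/crop1.png",o[40:])
```

```text
handle corners [[613.2 344.8  20. ]
 [608.3 315.8  20. ]
 [487.1 351.9  20. ]
 [491.9 380.1  20. ]] [550.1 348.2  20. ]
th yaw -16.414329638784153 126.3641381696473
hinge [501.7 375.3  15. ] tip [442.9 469.9  10. ]
[ 640.7 -172.2   46. ] [ 446.2 -187.9   46. ] 4.614203852894855
[ 646.3 -259.5   46. ] [ 449.6 -276.5   46. ] 4.946335275341978
[ 640.6 -162.6   46. ] [ 439.8 -181.6   46. ] 5.395292728834998
[ 650.2 -268.4   46. ] [ 449.7 -284.8   46. ] 4.657078785432905
pad [[ 508.2 -203.8   48. ]
 [ 511.8 -250.    48. ]
 [ 460.1 -255.3   48. ]
 [ 455.2 -207.8   48. ]] [ 483.8 -229.2   48. ]
```

View pics/crop1.png

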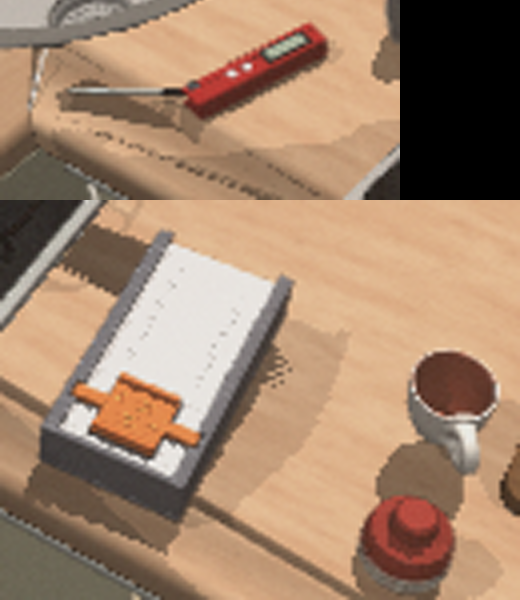

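Estimates are: case at (545,-224) with yaw 4.9°, thermometer at (550,348) with yaw -16.4°, and probe angle about 2.4 rad. I'll fold the probe first.

```bash
python3 -m handwheel '[[0,0,-1,0,0,0,1],[0,0,-0.1,-0.58,-0.25,0.5,1],[0,0,0,-0.58,-0.25,0.5,1],[0,0,0,-0.58,-0.25,0.5,1],[0,0,0,-0.58,-0.25,0.5,1],[0,0,0,-0.58,-0.25,0.5,1],[0,0,0,-0.58,-0.25,0.5,1],[0,0,0,-0.58,-0.25,0.4,1],[0,0,0,0,0,0,1]]' 20
cat >> h.py <<'E'
def loc(o,yaw):
    s=observe();p=s["eef_pos"];a=np.radians(yaw);d=p[:2]-np.array(o)
    from scipy.spatial.transform import Rotation as Ro
    q=s["tool_rot"];M=Ro.from_quat([q[1],q[2],q[3],q[0]]).as_matrix()
    print("t%.2f local %.1f %.1f z %.1f"%(s["time"],d[0]*np.cos(a)+d[1]*np.sin(a),-d[0]*np.sin(a)+d[1]*np.cos(a),p[2]),"yaw y-axis %.1f tilt %.2f"%(np.degrees(np.arctan2(M[1,1],M[0,1])),np.degrees(np.arccos(-M[2,2]))),"F",s["wrist_force"].round(1),"w %.1f g %.1f"%(s["width"],s["grasp_force"]))
E
python3 -c "
from h import *
loc((550,348),-16.4)"
```

```text
time: 1.23
eef_pos: [436.3, 407.7, 24.4]
tool_rot: [-0.002, 0.144, 0.99, -0.002]
wrist_force: [-0.2, -0.3, -0.2]
width: 0.2
grasp_force: 0.0
t1.23 local -125.9 25.1 z 24.4 yaw y-axis 73.5 tilt 0.30 F [-0.2 -0.3 -0.2] w 0.2 g 0.0
```

```bash
python3 -m handwheel '[[0,0,0,0,0,0.3,1],[0,0,0,-0.12,0.28,0,1],[0,0,0,-0.12,0.28,0,1],[0,0,0,-0.22,0.17,0,1],[0,0,0,-0.22,0.17,0,1],[0,0,0,-0.26,0.06,0,1],[0,0,0,-0.26,0.06,0,1],[0,0,0,-0.26,-0.06,0,1],[0,0,0,-0.26,-0.06,0,1]]' >/dev/null
python3 -m handwheel '[[0,0,0,-0.19,-0.14,0,1],[0,0,0,-0.19,-0.14,0,1],[0,0,0,-0.08,-0.25,0,1],[0,0,0,0,-0.15,0,1],[0,0,0,0,0,0,1]]'
python3 - <<'E'
from h import *
loc((550,348),-16.4)
I=[get_image(n) for n in("top","scene")]
a=cv2.resize(I[0][160:250,80:160],None,fx=5,fy=5,interpolation=cv2.INTER_CUBIC)
b=cv2.resize(I[1][115:205,100:190],None,fx=5,fy=5,interpolation=cv2.INTER_CUBIC)
cv2.imwrite("pics/fold1.png",np.hstack([a,b[:,:400]])[:,:,::-1])
E
```

```text
time: 2.98
eef_pos: [565.0, 385.8, 9.2]
tool_rot: [-0.0, 0.142, 0.99, -0.0]
wrist_force: [-1.1, 0.1, 0.4]
width: -0.1
grasp_force: 0.0
t2.98 local 3.7 40.5 z 9.2 yaw y-axis 73.6 tilt 0.05 F [-1.1  0.1  0.4] w -0.1 g 0.0
```

View pics/fold1.png

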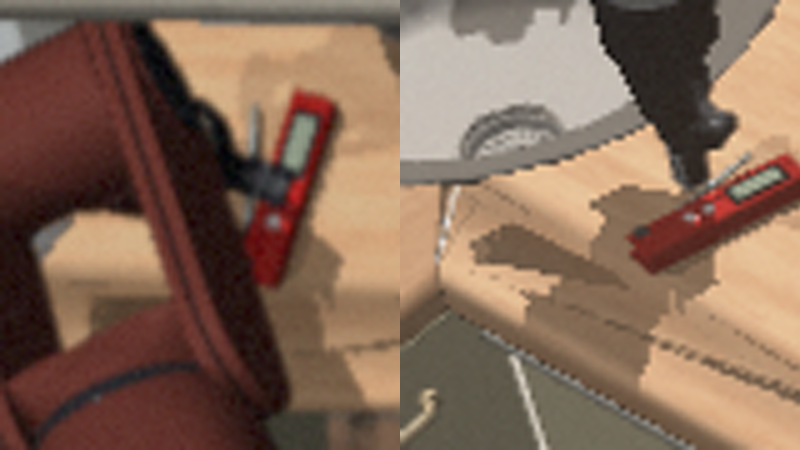

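The probe has followed the finger: its tip is at crop (253,105), about 20° from the groove, and the handle has not moved. I'll push it the rest of the way.

```bash
python3 -m handwheel '[[0,0,0,0,-0.08,0.06,1],[0,0,0,0,-0.08,0,1],[0,0,0,0,-0.03,0,1],[0,0,0,0,0,0,1],[0,0,0,0,0,0,1]]'
python3 - <<'E'
from h import *
loc((550,348),-16.4)
E
```

```text
time: 3.7
eef_pos: [562.5, 375.8, 5.9]
tool_rot: [0.0, 0.142, 0.99, 0.0]
wrist_force: [1.3, -0.1, 1.9]
width: -0.0
grasp_force: 1.2
t3.70 local 4.2 30.2 z 5.9 yaw y-axis 73.7 tilt 0.02 F [ 1.3 -0.1  1.9] w -0.0 g 1.2
```

```bash
python3 -m handwheel '[[0,0,0,0,-0.03,0,1],[0,0,0,0,0,0,1],[0,0,0,0,0.5,0,1],[0,0,0,0,0,-0.9,1],[0,0,-1,0,0,-0.9,1],[0,0,-1,0.1,-0.2,-0.2,1],[0,0,-1,0.2,-0.8,0,1],[0,0,-1,0.2,-0.8,0,1],[0,0,-0.25,0.2,-0.8,0,1],[0,0,0,0.2,-0.8,0,1]]'
python3 -m handwheel '[[0,0,0,0.2,-0.8,0,1],[0,0,0,0.2,-0.8,0,1],[0,0,0,0.2,-0.8,0,1],[0,0,0,0.2,-0.8,0,1],[0,0,0,0.2,-0.8,0,1],[0,0,0,0.2,-0.8,0,1],[0,0,0,0,0,0,1],[0,0,0,0,0,0,1]]' >/dev/null
python3 - <<'E'
from h import *
loc((545,-224.2),4.9)
print("shaker foot",onz("scene",(203,151),0))
I=[get_image(n) for n in("top","scene")]
a=cv2.resize(I[0][160:250,80:160],None,fx=5,fy=5,interpolation=cv2.INTER_CUBIC)
b=cv2.resize(I[1][115:205,100:190],None,fx=5,fy=5,interpolation=cv2.INTER_CUBIC)
cv2.imwrite("pics/fold2.png",np.hstack([a,b[:,:400]])[:,:,::-1])
E
```

```text
time: 4.95
eef_pos: [513.7, 199.0, 125.0]
tool_rot: [-0.001, -0.043, 0.999, -0.0]
wrist_force: [0.7, -0.0, 0.4]
width: 0.4
grasp_force: 0.0
t5.95 local -65.9 138.2 z 125.3 yaw y-axis 94.9 tilt 0.08 F [-0.3  0.1 -0.7] w -0.0 g 0.0
shaker foot [657.63414186 268.78502853   0.        ]
```

View pics/fold2.png

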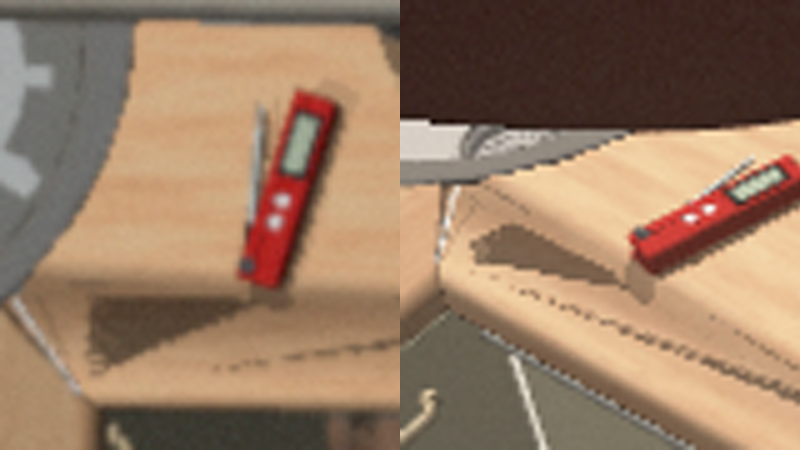

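The probe is still about 13° open, with its tip at crop (262,107). The grip across the middle will close it. Next is the tab.

```bash
python3 -m handwheel '[[0,0,0,-0.16,-0.76,0,1],[0,0,0,0,-0.77,0,1],[0,0,0,0,-0.77,0,1],[0,0,0,0,0,0.5,1],[0,0,0,0,0,0.5,1],[0,0,0,0,0,0.1,1],[0,0,0,0,0,0,1],[0,0,0,0,0,0,1]]'
python3 - <<'E'
from h import *
loc((545,-224.2),4.9)
I=[get_image(n) for n in("top","scene")]
a=cv2.resize(I[0][160:250,285:355],None,fx=5,fy=5,interpolation=cv2.INTER_CUBIC)
b=cv2.resize(I[1][190:280,260:350],None,fx=5,fy=5,interpolation=cv2.INTER_CUBIC)
cv2.imwrite("pics/tab1.png",np.hstack([a,b])[:,:,::-1])
E
```

```text
time: 7.05
eef_pos: [490.7, -229.3, 61.2]
tool_rot: [0.001, -0.043, 0.999, -0.001]
wrist_force: [-0.6, -0.4, 0.0]
width: -0.2
grasp_force: 0.0
t7.05 local -54.6 -0.4 z 61.2 yaw y-axis 95.0 tilt 0.13 F [-0.6 -0.4  0. ] w -0.2 g 0.0
```

View pics/tab1.png

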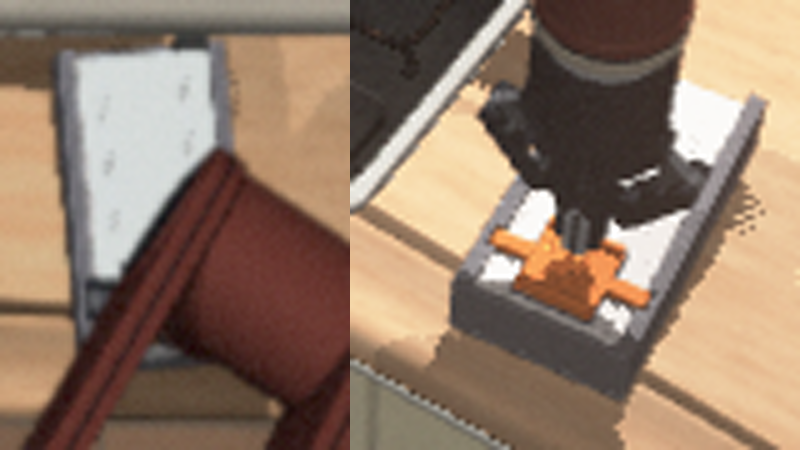

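The fingertip, at scene crop (576,245), is over the dished pad. I'll lower it gently.

```bash
python3 -m handwheel '[[0,0,0,0.03,0,0.12,1],[0,0,0,0,0,0.1,1],[0,0,0,0,0,0.05,1],[0,0,0,0,0,0,1],[0,0,0,0,0,0,1]]'; python3 -m handwheel '[[0,0,0,0,0,0.03,1],[0,0,0,0,0,0,1]]'
```

```text
time: 7.78
eef_pos: [487.8, -229.3, 43.8]
tool_rot: [0.0, -0.043, 0.999, 0.0]
wrist_force: [-1.6, 0.7, 4.2]
width: 0.2
grasp_force: 2.2
time: 8.02
eef_pos: [488.1, -229.4, 42.2]
tool_rot: [0.0, -0.043, 0.999, -0.0]
wrist_force: [-2.2, 1.4, 6.9]
width: 0.0
grasp_force: 3.3
```

```bash
python3 -m handwheel '[[0,0,0,0,0,0.03,1],[0,0,0,0,0,0,1]]'; python3 -m handwheel '[[0,0,0,0,0,0.02,1],[0,0,0,0,0,0,1]]';python3 -m handwheel '[[0,0,0,0,0,0.01,1],[0,0,0,0,0,0,1]]'
```

```text
time: 8.28
eef_pos: [488.4, -229.4, 40.7]
tool_rot: [0.001, -0.043, 0.999, -0.0]
wrist_force: [-1.6, 2.1, 9.0]
width: -0.0
grasp_force: 4.3
time: 8.52
eef_pos: [488.6, -229.4, 39.8]
tool_rot: [0.001, -0.043, 0.999, -0.0]
wrist_force: [-1.9, 3.4, 9.1]
width: 0.1
grasp_force: 5.0
time: 8.78
eef_pos: [488.7, -229.4, 39.4]
tool_rot: [0.001, -0.043, 0.999, -0.0]
wrist_force: [-1.6, 3.2, 10.1]
width: -0.4
grasp_force: 5.3
```

```bash
python3 -m handwheel '[[0,0,0,0,0,0.03,1],[0,0,0,0,0,0,1],[0,0,0,0,0,0,1]]'; python3 -m handwheel '[[0,0,0,0,0,0.02,1],[0,0,0,0,0,0,1],[0,0,0,0,0,0,1]]'
```

```text
time: 9.15
eef_pos: [489.4, -229.5, 38.3]
tool_rot: [0.002, -0.043, 0.999, -0.0]
wrist_force: [-1.2, 4.0, 14.9]
width: 0.1
grasp_force: 7.2
time: 9.52
eef_pos: [490.1, -229.6, 38.1]
tool_rot: [0.002, -0.043, 0.999, -0.001]
wrist_force: [-1.8, 6.7, 19.9]
width: -0.1
grasp_force: 9.7
```

```bash
python3 -m handwheel '[[0,0,0,0,0.02,-0.015,1],[0,0,0,0,0,0,1],[0,0,0,-0.06,0,0,1],[0,0,0,-0.06,0,0,1],[0,0,0,0,0,0,1]]'; python3 -m handwheel '[[0,0,0,-0.06,0,0,1],[0,0,0,-0.06,0,0,1],[0,0,0,0,0,0,1]]'; python3 -m handwheel '[[0,0,0,-0.06,0,0,1],[0,0,0,-0.06,0,0,1],[0,0,0,0,0,0,1]]'
```

```text
time: 10.15
eef_pos: [497.2, -228.5, 38.4]
tool_rot: [0.002, -0.043, 0.999, -0.001]
wrist_force: [-0.2, 2.5, 13.3]
width: 0.4
grasp_force: 6.6
time: 10.52
eef_pos: [504.4, -227.8, 38.4]
tool_rot: [0.002, -0.043, 0.999, -0.001]
wrist_force: [-0.7, 2.4, 12.2]
width: 0.0
grasp_force: 6.5
time: 10.9
eef_pos: [511.5, -227.2, 38.4]
tool_rot: [0.002, -0.043, 0.999, -0.001]
wrist_force: [-0.5, 1.9, 12.8]
width: -0.1
grasp_force: 6.5
```

Run:
```python
from h import *
loc((545,-224.2),4.9)
I=get_image("scene")
m,s,c=blob(I,(5,150,150),(22,255,255),(270,200,345,270));print("tab blob",s,c)
b=cv2.resize(I[180:280,260:360],None,fx=5,fy=5,interpolation=cv2.INTER_CUBIC)
cv2.imwrite("pics/tab2.png",b[:,:,::-1])
```

```text
t10.90 local -33.6 -0.1 z 38.4 yaw y-axis 94.9 tilt 0.29 F [-0.5  1.9 12.8] w -0.1 g 6.5
tab blob [293 231  28  14 127] [305.98425197 238.4015748 ]
```

View pics/tab2.png

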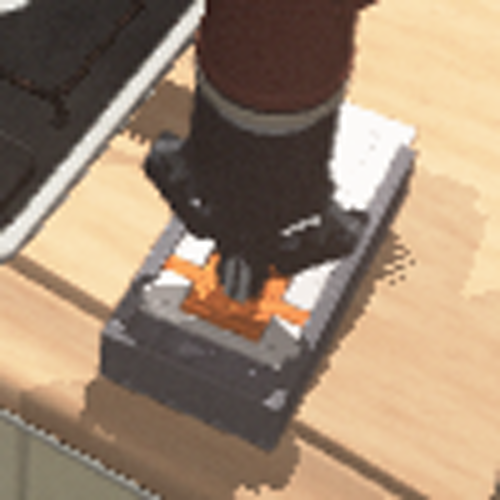

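The cover is open about 20 mm, with the dark gap at the near end at crop (200,320). I'll continue.

```bash
python3 -m handwheel '[[0,0,0,-0.1,0,0,1],[0,0,0,-0.12,0,0,1],[0,0,0,-0.12,0,0,1],[0,0,0,-0.12,0,0,1],[0,0,0,-0.12,0,0,1],[0,0,0,0,0,0,1]]'; python3 -m handwheel '[[0,0,0,-0.12,0,0,1],[0,0,0,-0.12,0,0,1],[0,0,0,-0.12,0,0,1],[0,0,0,-0.12,0,0,1],[0,0,0,-0.12,0,0,1],[0,0,0,0,0,0,1]]'; python3 -m handwheel '[[0,0,0,-0.12,0,0,1],[0,0,0,-0.12,0,0,1],[0,0,0,-0.12,0,0,1],[0,0,0,-0.12,0,0,1],[0,0,0,0,0,0,1]]'
python3 -c "
from h import *
loc((545,-224.2),4.9)"
```

```text
time: 11.7
eef_pos: [546.7, -224.0, 38.5]
tool_rot: [0.003, -0.043, 0.999, -0.001]
wrist_force: [1.6, 2.7, 11.9]
width: -0.4
grasp_force: 5.9
time: 12.45
eef_pos: [582.6, -220.7, 38.6]
tool_rot: [0.003, -0.043, 0.999, -0.001]
wrist_force: [0.7, 3.4, 12.2]
width: -0.6
grasp_force: 5.8
time: 13.08
eef_pos: [611.2, -218.0, 38.7]
tool_rot: [0.003, -0.043, 0.999, -0.001]
wrist_force: [1.6, 2.8, 11.5]
width: -0.1
grasp_force: 5.7
t13.07 local 66.5 0.5 z 38.7 yaw y-axis 94.9 tilt 0.32 F [ 1.6  2.8 11.5] w -0.1 g 5.7
```

```bash
python3 -m handwheel '[[0,0,0,-0.1,0,0,1],[0,0,0,-0.1,0,0,1],[0,0,0,-0.08,0,0,1],[0,0,0,-0.06,0,0,1],[0,0,0,-0.05,0,0,1],[0,0,0,0,0,0,1]]'; python3 -m handwheel '[[0,0,0,-0.04,0,0,1],[0,0,0,-0.04,0,0,1],[0,0,0,0,0,0,1]]'
python3 - <<'E'
from h import *
loc((545,-224.2),4.9)
I=get_image("scene")
b=cv2.resize(I[150:280,260:390],None,fx=4,fy=4,interpolation=cv2.INTER_CUBIC)
cv2.imwrite("pics/tab3.png",b[:,:,::-1])
E
```

```text
time: 13.82
eef_pos: [634.0, -215.9, 38.6]
tool_rot: [0.002, -0.043, 0.999, -0.001]
wrist_force: [-1.8, 2.7, 11.1]
width: 0.4
grasp_force: 5.8
time: 14.2
eef_pos: [636.5, -215.7, 38.4]
tool_rot: [-0.0, -0.043, 0.999, -0.0]
wrist_force: [-8.7, 2.4, 17.3]
width: -0.0
grasp_force: 8.6
t14.20 local 91.8 0.6 z 38.4 yaw y-axis 95.0 tilt 0.05 F [-8.7  2.4 17.3] w -0.0 g 8.6
```

View pics/tab3.png

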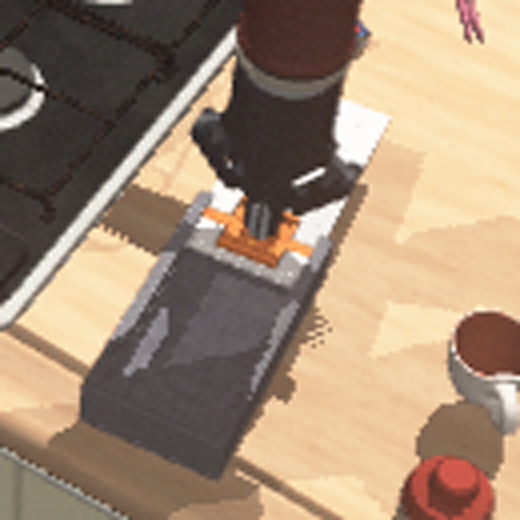

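The cover is at its open stop, and the view into the case is clear. I'll lift off and remeasure the thermometer and case by masks.

```bash
python3 -m handwheel '[[0,0,0,0.06,0,-0.02,1],[0,0,0,0,0,-0.1,1],[0,0,0,0,0,-0.3,1],[0,0,0,0,0,-0.8,1],[0,0,0,0,0,0,1]]' | head -3
cat > th.py <<'E'
from h import *
np.set_printoptions(precision=1,suppress=True)
I={n:get_image(n) for n in("scene","top")};P={}
for n,roi in(("scene",(135,135,195,185)),("top",(115,170,155,225))):
    h=cv2.cvtColor(I[n],cv2.COLOR_RGB2HSV);m=((h[:,:,0]<7)|(h[:,:,0]>174))&(h[:,:,1]>130)&(h[:,:,2]>60)
    m=m.astype(np.uint8);k=np.zeros_like(m);x0,y0,x1,y1=roi;k[y0:y1,x0:x1]=m[y0:y1,x0:x1]
    l=cv2.connectedComponentsWithStats(k);i=1+np.argmax(l[2][1:,4])
    hull=cv2.convexHull(np.argwhere(l[1]==i)[:,::-1].astype(np.float32))
    M=cv2.moments(hull);P[n]=(M["m10"]/M["m00"],M["m01"]/M["m00"]);print(n,P[n],l[2][i])
    if n=="top":
        w=np.array([onz(n,p,18)[:2] for p in hull[:,0]],np.float32);r=cv2.minAreaRect(w);print("world rect",r)
print("tri",tri(P["scene"],P["top"]))
# steel probe next to handle: bright low-saturation pixels left of handle (top)
h=cv2.cvtColor(I["top"],cv2.COLOR_RGB2HSV);print(np.argwhere((h[175:220,120:140,1]<45)).shape)
E
python3 th.py; python3 -c "
from h import *
loc((545,-224.2),4.9)
for n,r in(('scene',(290,180,345,240)),('top',(295,160,345,215))):
    m,s,c=blob(get_image(n),(5,150,150),(22,255,255),r);print(n,s,c)"
```

```text
time: 14.88
eef_pos: [636.2, -217.3, 115.2]
tool_rot: [0.004, -0.043, 0.999, -0.002]
scene (163.1022430881586, 157.5211267605634) [146 146  35  24 270]
top (136.9663394109397, 197.6026180458158) [128 178  19  40 265]
world rect ((550.5846557617188, 348.1005859375), (31.290367126464844, 126.73625183105469), 73.74065399169922)
tri (array([549.3, 350.5,  11.5]), np.float64(1.623788709485131))
(61, 2)
t14.97 local 88.8 0.7 z 110.4 yaw y-axis 94.9 tilt 0.11 F [-0.7 -0.4  0.3] w 0.2 g 0.0
scene [311 200  26  16 219] [323.7260274  207.68949772]
top [307 175  14   7  55] [312.36363636 178.8       ]
```

```bash
python3 -m handwheel '[[0,0,0,0.75,0.4,0,0],[0,0,0,0.75,0.4,0,0],[0,0,0,0,0.87,0,0],[0,0,0,0,0.87,0,0],[0,0,0,0,0.87,0,0],[0,0,0,0,0.87,0,0],[0,0,0,0,0.87,0,0],[0,0,0,0,0.87,0,0],[0,0,0,-0.23,0.87,0,0]]' >/dev/null
python3 -m handwheel '[[0,0,0,-0.23,0.87,0,0],[0,0,0,-0.23,0.85,0,0],[0,0,0,-0.23,0.85,0,0],[0,0,1,0,0,0,0],[0,0,1,0,0,0,0],[0,0,1,0,0,0,0],[0,0,1,0,0,0,0],[0,0,0.24,0,0,0,0],[0,0,0,0,0,0,0]]' >/dev/null
python3 -c "
from h import *
loc((550.3,348),-16.4)"
```

```text
t17.32 local -1.0 -1.8 z 108.2 yaw y-axis 73.8 tilt 0.10 F [ 0.6 -0.   0.9] w 85.5 g 0.0
```

```bash
python3 -m handwheel '[[0,0,0,-0.02,0.03,0.8,0],[0,0,0,0,0,0.7,0],[0,0,0,0,0,0.25,0],[0,0,0,0,0,0,0]]' 30 | head -3
python3 -m handwheel '[[0,0,0,0,0,0.03,0.1],[0,0,0,0,0,0,0.2],[0,0,0,0,0,0,0.3],[0,0,0,0,0,0,0.4],[0,0,0,0,0,0,0.5],[0,0,0,0,0,0,0.6],[0,0,0,0,0,0,0.75],[0,0,0,0,0,0,1],[0,0,0,0,0,0,1],[0,0,0,0,0,0,1]]'
python3 -c "
from h import *
loc((550.3,348),-16.4)"
```

```text
time: 17.82
eef_pos: [550.3, 347.9, 3.3]
tool_rot: [-0.001, 0.141, 0.99, -0.001]
time: 19.08
eef_pos: [551.2, 348.3, 2.5]
tool_rot: [0.0, 0.141, 0.99, 0.0]
wrist_force: [0.8, 0.4, 1.0]
width: 27.3
grasp_force: 30.4
t19.07 local 0.8 0.6 z 2.5 yaw y-axis 73.7 tilt 0.02 F [0.8 0.4 1. ] w 27.3 g 30.4
```

```bash
python3 -m handwheel '[[0,0,0,0,0,0,1],[0,0,0,0,0,-0.3,1],[0,0,0,0,0,-0.6,1],[0,0,0,0,0,-0.7,1],[0,0,0,0,0,0,1]]' 45 | tail -2
python3 - <<'E'
from h import *
np.set_printoptions(precision=1,suppress=True)
C={};loc((550.3,348),-16.4)
for n,r in(('scene',(290,180,345,240)),('top',(290,160,345,215))):
    I=get_image(n);cv2.imwrite(f"pics/{n}9.png",I[:,:,::-1])
    m,s,c=blob(I,(5,150,150),(22,255,255),r);C[n]=c;print(n,s,c)
X,e=tri(C['scene'],C['top']);print(X,e);a=np.radians(4.9);print("case",X[:2]-88.5*np.array([np.cos(a),np.sin(a)]))
# outer case edges in top rows: lip grey vs wood
h=cv2.cvtColor(I,cv2.COLOR_RGB2HSV)
for v in range(178,236,8):
    r=h[v,290:345];dark=np.where((r[:,1]<60)|(r[:,2]<70))[0]+290
    if len(dark): print(v,dark.min(),dark.max(),onz("top",(dark.min()-.5,v),46)[:2],onz("top",(dark.max()+.5,v),46)[:2])
E
```

```text
width: 27.0
grasp_force: 44.6
t19.70 local 3.2 2.7 z 104.2 yaw y-axis 73.7 tilt 0.51 F [ 0.4  0.6 -1.1] w 27.0 g 44.6
scene [311 200  27  16 207] [323.9 207.7]
top [300 167  27  15 225] [312.7 174.2]
[ 629.6 -213.8   43.7] 0.7519545319962035
case [ 541.5 -221.3]
178 296 330 [ 616.9 -159.3] [ 618.3 -270.7]
186 297 330 [ 591.5 -162.6] [ 592.8 -270.8]
194 297 331 [ 566.1 -162.8] [ 567.4 -274. ]
202 298 332 [ 540.7 -166.1] [ 542.  -277.3]
210 299 333 [ 515.4 -169.4] [ 516.6 -280.5]
218 300 333 [ 490.2 -172.8] [ 491.3 -280.6]
226 300 334 [ 464.9 -172.9] [ 466.1 -283.8]
234 301 314 [ 439.7 -176.2] [ 440.2 -220.5]
```

```bash
python3 -m handwheel '[[0,0,-1,0,0,-0.1,1],[0,0,-1,0,-0.2,0,1],[0,0,-1,0.1,-0.5,0,1],[0,0,-1,0.15,-0.8,0,1],[0,0,-0.24,0.15,-0.85,0,1],[0,0,0,0.15,-0.85,0,1],[0,0,0,0.15,-0.85,0,1],[0,0,0,0.15,-0.85,0,1],[0,0,0,0.15,-0.85,0,1],[0,0,0,0.1,-0.85,0,1]]' >/dev/null
python3 -m handwheel '[[0,0,0,0.1,-0.85,0,1],[0,0,0,0.1,-0.85,0,1],[0,0,0,0.1,-0.7,0,1],[0,0,0,0,-0.4,0,1],[0,0,0,0,-0.2,0,1],[0,0,0,0,0,0,1],[0,0,0,0,0,0,1]]' | tail -2
python3 -c "
from h import *
loc((543,-222.5),4.9)"
```

```text
width: 26.7
grasp_force: 44.6
t21.93 local -42.1 -3.0 z 104.0 yaw y-axis 95.0 tilt 0.07 F [-0.1 -0.  -0.5] w 26.7 g 44.6
```

```bash
python3 -m handwheel '[[0,0,0,-0.2,0.05,0,1],[0,0,0,-0.15,0,0,1],[0,0,0,0,0,0.3,1],[0,0,0,0,0,0.35,1],[0,0,0,0,0,0,1],[0,0,0,0,0,0,1]]' | tail -2
python3 - <<'E'
from h import *
loc((543,-222.5),4.9)
np.set_printoptions(precision=1,suppress=True)
I=get_image("scene");h=cv2.cvtColor(I,cv2.COLOR_RGB2HSV);m=((h[:,:,0]<5)|(h[:,:,0]>174))&(h[:,:,1]>150)&(h[:,:,2]>80)
m[:195]=0;m[285:]=0;m[:,:270]=0;m[:,345:]=0
p=np.argwhere(m)[:,::-1]
c=cv2.connectedComponentsWithStats(m.astype(np.uint8));print(c[2],c[3])
s=observe();tcp=s["eef_pos"];a=np.radians(4.9);u=np.array([np.cos(a),np.sin(a),0]);v=np.array([-u[1],u[0],0])
for x in(-64.8,63.2):
  for y in(-14,14):
    print(x,y,"top",proj("scene",tcp+u*x+v*y+[0,0,17.5]),"bot",proj("scene",tcp+u*x+v*y+[0,0,-2.5]))
cv2.imwrite("pics/place.png",cv2.resize(I[180:285,255:385],None,fx=5,fy=5,interpolation=cv2.INTER_CUBIC)[:,:,::-1])
E
```

```text
width: 27.0
grasp_force: 44.7
t22.68 local -21.3 -1.4 z 65.2 yaw y-axis 94.9 tilt 0.03 F [ 1.2  1.2 -1.4] w 27.0 g 44.7
[[     0      0    512    384 196404]
 [   297    216     18     31    204]] [[255.4 191.5]
 [306.  233.5]]
-64.8 -14 top [306.3 244.3] bot [305.7 248.5]
-64.8 14 top [296.8 240.1] bot [296.3 244.4]
63.2 -14 top [325.1 211.6] bot [324.3 216. ]
63.2 14 top [316.  207.9] bot [315.3 212.3]
```

View pics/place.png

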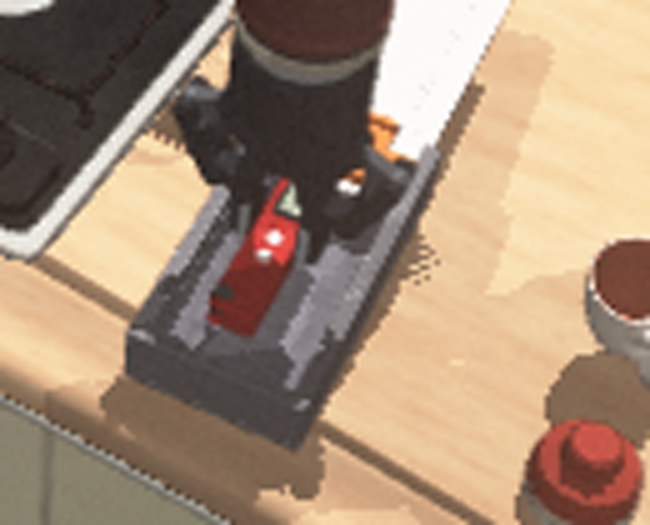

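The thermometer hangs level over the mouth with its probe in, and its near end at crop (235,330) is clear of the near wall. I'll lower it.

```bash
python3 -m handwheel '[[0,0,0,0,0.02,0.3,1],[0,0,0,0,0,0.3,1],[0,0,0,0,0,0.15,1],[0,0,0,0,0,0,1]]';python3 -m handwheel '[[0,0,0,0,0,0.08,1],[0,0,0,0,0,0.0,1]]';python3 -m handwheel '[[0,0,0,0,0,0.04,1],[0,0,0,0,0,0.0,1]]'
```

```text
time: 23.22
eef_pos: [520.9, -223.9, 18.8]
tool_rot: [-0.001, -0.043, 0.999, 0.001]
wrist_force: [0.4, 0.4, -1.6]
width: 27.2
grasp_force: 44.7
time: 23.48
eef_pos: [522.0, -224.6, 15.6]
tool_rot: [0.0, -0.043, 0.999, -0.0]
wrist_force: [0.1, 0.4, -1.4]
width: 26.9
grasp_force: 44.7
time: 23.72
eef_pos: [521.9, -224.5, 13.2]
tool_rot: [0.0, -0.043, 0.999, -0.0]
wrist_force: [0.1, 0.3, -1.3]
width: 26.9
grasp_force: 44.7
```

```bash
python3 -m handwheel '[[0,0,0,0,0,0.025,1],[0,0,0,0,0,0.0,1]]';python3 -m handwheel '[[0,0,0,0,0,0.02,1],[0,0,0,0,0,0.0,1]]'
```

```text
time: 23.98
eef_pos: [521.8, -224.4, 11.6]
tool_rot: [-0.0, -0.043, 0.999, 0.0]
wrist_force: [-0.2, -0.0, -2.1]
width: 26.9
grasp_force: 44.7
time: 24.22
eef_pos: [522.1, -224.6, 10.6]
tool_rot: [0.0, -0.043, 0.999, -0.0]
wrist_force: [0.1, 0.1, -1.2]
width: 26.9
grasp_force: 44.8
```

```bash
python3 -m handwheel '[[0,0,0,0,0,0.015,1],[0,0,0,0,0,0.0,1]]';python3 -m handwheel '[[0,0,0,0,0,0.01,1],[0,0,0,0,0,0.0,1]]'
```

```text
time: 24.48
eef_pos: [522.1, -224.6, 10.5]
tool_rot: [-0.0, -0.043, 0.999, -0.0]
wrist_force: [-2.8, 1.9, 6.5]
width: 27.0
grasp_force: 45.6
time: 24.72
eef_pos: [522.1, -224.6, 10.5]
tool_rot: [-0.0, -0.043, 0.999, -0.0]
wrist_force: [-4.5, 2.9, 10.5]
width: 26.8
grasp_force: 46.2
```

It is on the floor (z 10.5, as expected). I'll open the fingers partly and lift.

```bash
python3 -m handwheel '[[0,0,0,0,0,-0.02,0.68],[0,0,0,0,0,0,0.6],[0,0,0,0,0,0,0.52],[0,0,0,0,0,0,0.52],[0,0,0,0,0,0,0.52]]'; python3 -m handwheel '[[0,0,0,0,0,-0.2,0.52],[0,0,0,0,0,-0.7,0.52],[0,0,0,0,0,-0.7,0.7],[0,0,0,-0.8,0,-0.1,1],[0,0,0,-0.8,0,0,1],[0,0,0,0,0,0,1],[0,0,0,0,0,0,1]]'
python3 - <<'E'
from h import *
loc((543,-222.5),4.9)
np.set_printoptions(precision=1,suppress=True)
for n in("scene","top"):
    I=get_image(n);h=cv2.cvtColor(I,cv2.COLOR_RGB2HSV);m=((h[:,:,0]<5)|(h[:,:,0]>174))&(h[:,:,1]>150)&(h[:,:,2]>60)
    m[:185]=0;m[285:]=0;m[:,:280]=0;m[:,345:]=0
    c=cv2.connectedComponentsWithStats(m.astype(np.uint8));print(n,c[2][1:],c[3][1:])
    t,s,cc=blob(I,(7,150,150),(22,255,255),(290,150,345,235));print("tab",s,cc)
    a=np.radians(4.9);o=np.array([543,-222.5,0]);u=np.array([np.cos(a),np.sin(a),0])
    print("exp therm near/far",proj(n,o+u*-86+[0,0,28]),proj(n,o+u*42+[0,0,28]),"tab",proj(n,o+u*88+[0,0,43]))
E
```

```text
time: 25.35
eef_pos: [521.9, -224.5, 10.1]
tool_rot: [-0.0, -0.043, 0.999, 0.0]
wrist_force: [0.3, 0.1, -0.2]
width: 41.2
grasp_force: 0.0
time: 26.22
eef_pos: [617.0, -216.1, 112.2]
tool_rot: [-0.0, -0.043, 0.999, 0.0]
wrist_force: [-0.1, 0.3, 0.4]
width: -0.3
grasp_force: 0.0
t26.23 local 74.3 0.1 z 112.2 yaw y-axis 95.0 tilt 0.06 F [-0.1  0.3  0.4] w -0.3 g 0.0
scene [[296 220  25  35 201]] [[307.3 239.8]]
tab [311 200  26  16 219] [323.7 207.6]
exp therm near/far [299.4 253.7] [317.9 221.6] tab [324.6 207.7]
top [[299 185   1   1   1]
 [309 189  11  25 100]
 [294 193   2   3   3]
 [318 199   1   1   1]
 [343 203   1   1   1]
 [296 207   1   1   1]
 [308 210   1   1   1]
 [296 213   1   1   1]
 [312 214   1   1   1]
 [312 217   1   1   1]
 [315 216   2   1   2]
 [283 218   1   1   1]
 [321 219   1   1   1]
 [288 223   1   1   1]
 [290 222   1   1   1]
 [287 225   1   1   1]
 [292 225   1   1   1]
 [325 225   1   1   1]
 [329 224   3   4   5]
 [333 226   1   1   1]
 [289 228   1   1   1]
 [330 229   1   1   1]
 [284 230   1   1   1]
 [299 231   1   1   1]
 [303 230   1   1   1]
 [3
[... 2172 characters left out ...]
.  250. ]
 [284.  253. ]
 [287.  252. ]
 [302.  254. ]
 [315.5 254.5]
 [296.  257. ]
 [299.  256. ]
 [306.  256. ]
 [308.  257. ]
 [313.  256. ]
 [318.5 256.5]
 [287.  258. ]
 [303.5 258. ]
 [322.  259. ]
 [280.  260. ]
 [308.  260. ]
 [318.  261. ]
 [320.  261.5]
 [299.  264. ]
 [307.  264. ]
 [280.  266. ]
 [305.  267.5]
 [317.  266. ]
 [285.  269. ]
 [289.  268. ]
 [297.  269. ]
 [309.  269. ]
 [291.  270. ]
 [318.  270. ]
 [320.  271. ]
 [282.  274.2]
 [308.  272. ]
 [311.  275. ]
 [295.  276. ]
 [318.  277. ]
 [318.  279. ]
 [302.5 281. ]
 [308.  281. ]
 [303.  283. ]
 [305.  283. ]]
tab [310 180   3   2   4] [311.2 180.8]
exp therm near/far [316.7 228.5] [313.4 188.7] tab [312.9 174. ]
```

The thermometer lies where planned, with its ends matching the prediction within 1–2 px. Now I'll close the cover: press the tab again and push on the near rim.

```bash
python3 -m handwheel '[[0,0,0,-0.14,0,0.3,1],[0,0,0,0,0,0.4,1],[0,0,0,0,0,0.4,1],[0,0,0,0,0,0.03,1],[0,0,0,0,0,0,1]]'; python3 -m handwheel '[[0,0,0,0,0,0.06,1],[0,0,0,0,0,0,1],[0,0,0,0,0,0,1]]';  python3 -c "
from h import *
loc((543,-222.5),4.9)"
```

```text
time: 26.95
eef_pos: [625.9, -215.6, 44.4]
tool_rot: [-0.0, -0.043, 0.999, 0.0]
wrist_force: [-0.1, 0.2, 0.1]
width: -0.1
grasp_force: 0.0
time: 27.32
eef_pos: [626.2, -215.6, 41.2]
tool_rot: [0.0, -0.043, 0.999, -0.0]
wrist_force: [0.4, 0.2, -0.7]
width: -0.5
grasp_force: 0.0
t27.32 local 83.4 -0.2 z 41.2 yaw y-axis 94.9 tilt 0.04 F [ 0.4  0.2 -0.7] w -0.5 g 0.0
```

```bash
python3 -m handwheel '[[0,0,0,0,0,0.04,1],[0,0,0,0,0,0,1]]'|head -4; python3 -m handwheel '[[0,0,0,0,0,0.03,1],[0,0,0,0,0,0,1],[0,0,0,0,0,0,1]]'|head -4; python3 -m handwheel '[[0,0,0,0,0,0.015,1],[0,0,0,0,0,0,1],[0,0,0,0,0,0,1]]'|head -4
```

```text
time: 27.58
eef_pos: [627.1, -215.9, 40.3]
tool_rot: [0.001, -0.043, 0.999, -0.0]
wrist_force: [-1.0, 1.4, 6.6]
time: 27.95
eef_pos: [627.6, -215.9, 39.2]
tool_rot: [0.002, -0.043, 0.999, -0.001]
wrist_force: [-1.8, 2.4, 10.5]
time: 28.32
eef_pos: [627.8, -215.9, 38.6]
tool_rot: [0.002, -0.043, 0.999, -0.001]
wrist_force: [-2.6, 2.5, 11.8]
```

```bash
python3 -m handwheel '[[0,0,0,0.06,0,0.01,1],[0,0,0,0.08,0,0,1],[0,0,0,0.1,0,0,1],[0,0,0,0.1,0,0,1],[0,0,0,0,0,0,1]]'|head -4; python3 -m handwheel '[[0,0,0,0.1,0,0,1],[0,0,0,0.1,0,0,1],[0,0,0,0.1,0,0,1],[0,0,0,0.1,0,0,1],[0,0,0,0,0,0,1]]'|head -4
python3 -c "
from h import *
loc((543,-222.5),4.9)
for n,r in(('scene',(270,180,345,270)),):
    m,s,c=blob(get_image(n),(7,150,150),(22,255,255),r);print(n,s,c)"
```

```text
time: 28.95
eef_pos: [607.9, -217.8, 38.4]
tool_rot: [0.002, -0.043, 0.999, -0.001]
wrist_force: [-0.0, 3.1, 12.0]
time: 29.58
eef_pos: [583.9, -220.0, 38.4]
tool_rot: [0.002, -0.043, 0.999, -0.001]
wrist_force: [-1.5, 3.1, 12.8]
t29.57 local 41.0 -1.0 z 38.4 yaw y-axis 94.9 tilt 0.30 F [-1.5  3.1 12.8] w -0.1 g 6.3
scene [305 212  27  15 120] [317.36666667 219.53333333]
```

```bash
python3 -m handwheel '[[0,0,0,0.1,0,0,1],[0,0,0,0.12,0,0,1],[0,0,0,0.12,0,0,1],[0,0,0,0.12,0,0,1],[0,0,0,0.12,0,0,1],[0,0,0,0.12,0,0,1],[0,0,0,0,0,0,1]]'|head -4; python3 -m handwheel '[[0,0,0,0.1,0,0,1],[0,0,0,0.12,0,0,1],[0,0,0,0.12,0,0,1],[0,0,0,0.12,0,0,1],[0,0,0,0.1,0,0,1],[0,0,0,0.08,0,0,1],[0,0,0,0,0,0,1]]'|head -4
python3 -c "
from h import *
loc((543,-222.5),4.9)"
```

```text
time: 30.5
eef_pos: [541.9, -223.9, 38.3]
tool_rot: [0.002, -0.043, 0.999, -0.001]
wrist_force: [-2.2, 2.2, 14.2]
time: 31.38
eef_pos: [504.0, -227.3, 38.2]
tool_rot: [0.002, -0.043, 0.999, -0.001]
wrist_force: [-0.6, 1.9, 13.9]
t31.38 local -39.3 -1.5 z 38.2 yaw y-axis 94.9 tilt 0.32 F [-0.6  1.9 13.9] w -0.1 g 7.0
```

```bash
python3 -m handwheel '[[0,0,0,0.08,0,0,1],[0,0,0,0.08,0,0,1],[0,0,0,0.06,0,0,1],[0,0,0,0.05,0,0,1],[0,0,0,0.05,0,0,1],[0,0,0,0,0,0,1]]'|head -4; python3 -m handwheel '[[0,0,0,0.04,0,0,1],[0,0,0,0.04,0,0,1],[0,0,0,0,0,0,1]]'|head -4;python3 -m handwheel '[[0,0,0,0.03,0,0,1],[0,0,0,0.03,0,0,1],[0,0,0,0,0,0,1]]'|head -4
python3 -c "
from h import *
loc((543,-222.5),4.9)"
```

```text
time: 32.12
eef_pos: [485.1, -229.1, 38.2]
tool_rot: [0.003, -0.043, 0.999, -0.001]
wrist_force: [-0.6, 2.0, 13.9]
time: 32.5
eef_pos: [480.4, -229.5, 38.2]
tool_rot: [0.003, -0.043, 0.999, -0.001]
wrist_force: [-0.1, 2.3, 12.6]
time: 32.88
eef_pos: [478.5, -229.9, 38.6]
tool_rot: [0.004, -0.043, 0.999, -0.002]
wrist_force: [5.6, 3.0, 11.7]
t32.88 local -64.9 -1.9 z 38.6 yaw y-axis 94.9 tilt 0.55 F [ 5.6  3.  11.7] w 0.1 g 5.6
```

```bash
python3 -m handwheel '[[0,0,0,0.025,0,0,1],[0,0,0,0,0,0,1]]'|head -4; python3 -m handwheel '[[0,0,0,0,0,-0.06,1],[0,0,0,0,0,-0.06,1],[0,0,0,0,0,0,1]]'|head -4;  python3 -m handwheel '[[0,0,0,0,0,-0.06,1],[0,0,0,0,0,-0.06,1],[0,0,0,0,0,0,1]]'|head -4; python3 -m handwheel '[[0,0,0,0,0,-0.3,1],[0,0,0,0.5,0,-0.7,1],[0,0,0,0.3,0.8,-0.2,1],[0,0,0,0,0.9,0,1],[0,0,0,0,0.9,0,1],[0,0,0,0,0.9,0,1],[0,0,0,0,0,0,1]]'|head -4
python3 - <<'E'
from h import *
np.set_printoptions(precision=1,suppress=True)
C={}
for n,r in(("scene",(280,220,330,265)),("top",(295,200,340,240))):
    m,s,c=blob(get_image(n),(5,150,150),(22,255,255),r);C[n]=c;print(n,s,c)
print(tri(C["scene"],C["top"]))
E
```

```text
time: 33.12
eef_pos: [477.3, -230.2, 38.8]
tool_rot: [0.005, -0.043, 0.999, -0.002]
wrist_force: [6.4, 3.2, 10.8]
time: 33.5
eef_pos: [474.5, -229.8, 43.8]
tool_rot: [0.002, -0.043, 0.999, -0.001]
wrist_force: [6.0, -1.7, 4.1]
time: 33.88
eef_pos: [471.6, -228.3, 48.9]
tool_rot: [-0.001, -0.043, 0.999, 0.001]
wrist_force: [-0.6, 0.2, 0.2]
time: 34.75
eef_pos: [406.1, -20.7, 122.2]
tool_rot: [0.0, -0.046, 0.999, 0.0]
wrist_force: [0.3, -0.4, 0.5]
scene [288 236  31  17 248] [302.9 243.8]
top [303 213  29  16 248] [317.1 220.8]
(array([ 481.1, -227.5,   45. ]), np.float64(1.4350114968693846))
```

At z 43.8 the tab still pressed back with 4.1 N. The original locked tab gave 4.2 N at that height, and a tab held under the lips would have lost contact by z 40.5. So it has sprung up into its lock, and its blob is back at its starting shape. I'll hand in.

```bash
python3 -c "
from bench import *
print(hand_in())"
```

```text
the job is handed in; nothing more can be done
None
```

I handed the job in at about 35 s of the 72 s allowed. The thermometer is folded and lying in its case, and by the force and camera readings the cover is home and the tab locked; no verdict came back.

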